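# Finish the drawer unit: spares in, drawer shut, cap snapped on

### The job

Finish off the little drawer unit: put the small carton of spare fittings into its open drawer and let go of it, slide the drawer fully shut, then take the loose cover cap and push it straight down onto the bare stud on top of the unit, past the click, until it sits fully home on the stud's collar. Do not stop at the click: keep pressing the cap down firmly (about 10 N) and finish like that, with the hand still pressing it, not let go. Leave the other things on the bench where they are.

Things in the scene. Friction and masses are not known exactly. Their poses are not given: they have to be found in the camera images.
- pack: small closed cardboard carton of spare fittings, with a paper band lengthwise; 70 mm (its x) by 45 mm (its y) by 28 mm high, 0.08 to 0.17 kg; origin at the centre of its underside, z up; lies flat on the bench to the right of the drawer
- cap: loose round cover cap of grey plastic, 40 mm diameter, 36 mm tall, about 40 g, standing mouth down on the bench; origin at the centre of its mouth (underside), z up towards its closed flat top. The mouth is a 20 mm bore in a 7 mm high lip, flared to 25 mm at its edge; behind the lip the bore widens to 28 mm up to the inner roof, 27 mm above the mouth
- stud: the bare stud on the drawer unit's top. Origin at the centre of its foot on the unit's top face, z up, x and y as the unit's. A collar of 32 mm diameter and 8 mm height, then an 18 mm pin with a tapered tip (9 mm across), its top 33 mm above the origin. Four spring-loaded steel balls stand out of the pin at 20 mm, across 25 mm. The other stud, 140 mm away, already has its cap on, as this one should
- stud_collar (a point): centre of the stud's collar top, 8 mm above stud; axes as the unit's. Fully home, the cap's mouth rests here, a rigid stop. Pushed on, the cap meets the balls with its mouth about 14 mm above this point; the push peaks at roughly 8 to 13 N between 14 and 10 mm, then the force drops and, at about 5 mm, the balls click in behind the cap's lip and draw it down
- unit_drawer0 (a joint): how far the drawer is pulled out, m: 0 shut, grows as it opens (to 0.165); starts between 0.12 and 0.145; moves with about 1 N of friction and stays where it is left
- unit_drawer0_handle (a point): middle of the drawer's bar handle, a level steel bar 120 mm long, 11 mm thick, 35 mm out from the drawer front and 47 mm above the bench; can be pushed with closed fingers; axes as unit, moves with the drawer
- drawer_floor (a point): centre of the drawer's inner floor, 22 mm above the bench; axes as unit (x towards the unit's back, y along its width), moves with the drawer. Inner floor 195 mm (x) by 218 mm (y), side walls 41 mm above the floor, front panel 50 mm above it. Only the front part, as long as the drawer is pulled out, is open from above: it begins at x = -97 mm (inside of the front)
- unit: low white drawer unit, fixed to the bench, 240 mm deep (its x), 260 mm wide (its y), 85 mm high, one plywood-fronted drawer; origin at the centre of its underside, z up. Its front faces its own -x, so the drawer opens to -x, roughly to the robot's right (world -y). On top, at x = -50 mm: the bare stud at y = +70 mm, the stud with its cap already on at y = -70 mm
- foot: bystander: steel levelling foot, 28 mm disc with a 14 mm stem, 34 mm tall; origin under its centre
- jig: bystander: aluminium drilling jig, 100 x 75 mm plate with a large hole on two rails, 36 mm high, on a board; origin under its centre
- tape: bystander: tape measure, black with round orange sides, 72 x 40 x 64 mm; origin under its centre
Things that resemble listed ones, but are neither listed nor needed, are in the scene too. Of the things like the pack, leave any that is pink or red; of the rest the smaller one is meant.

How it is judged:
By the outcome, as a careful person would: the job done as asked, in the order asked, and still so for the second after the job is handed in, while the arm keeps its last pose, push and grip.
It also fails if it takes over 72 s, if anything falls off the work surface, if the arm or the gripper's body presses on something with over 40 N, if the wrist force passes 120 N, or if a joint passes its speed limit or range.

### The arm

A 6-joint arm with a two-finger parallel gripper is mounted at the origin on the work surface. World frame = base frame: x ahead of the robot, y to its left, z up, the work surface at z = 0. Lengths are in mm, angles in rad, forces in N, time in s.
With the tool pointing down it reaches from about 300 to 775 mm from the base axis. Payload 14.6 kg.
Tool frame: the origin (TCP) lies at the very end of the fingers, on their centre line; the grasp point (between the pads) lies 19 mm behind it; y points along the fingers, z is the direction in which the jaws open and shut, and the axes are right-handed (so a half turn about y gives the same grasp; the last joint's range is limited). The gripper opens to 85 mm and grips with 20 to 120 N. Pads are 22 mm wide; open, the fingers measure 114 mm over their backs; the gripper's body (76 mm by 85 mm) begins 54 mm behind the grasp point. The pads swing forward as they close: fully open they stand 13 mm farther back than shut.
Start: joints at [-1.362, 0.3, 1.521, -0, 1.321, -0.067], TCP at [149.767, -529.206, 197.481] pointing down, gripper open.
Joint ranges: [-3.03, 3.03], [-0.79, 2.21], [0.23, 2.52], [-1.04, 4.18], [0, 3.07], [-2.55, 2.55]. Speed limits (rad/s): [2.22, 2.22, 2.57, 3.14, 3.14, 3.14].

### API

Orientations are given as a unit quaternion [w, x, y, z].
In Python, from plant import arm, viewer, order gives the robot as it stands.
- The arm moves only by the tool arm_command, never from a script. Its argument "motion" is a list of rows, each a list of 3 entries, a list of its own where there are three numbers: the turn, a rotation vector about the world's x, y, z in degrees, then the shift along the world's x, y, z in cm, then the opening, from -1 (shut) to 1 (fully open). In form: [[[rx, ry, rz], [tx, ty, tz], jaw], ...]. A call has 1 to 5 rows; each row shifts and turns the commanded pose from where the row before left it; what a row does not reach is not made up. A row lasts 1/8 s, in which the tool goes at most 62.5 mm and 10.7 degrees, less where a joint would pass 70% of its speed; a pose out of reach is approached as far as the arm can. A call is refused whole if a number of a shift passes 6.25 or a number of a turn 10.7, either way. A call with a gripper value outside its range is refused whole. The fingers move at their own pace and stop on an object; the grip force is fixed at half the most. Time passes only in rows, so rows that do not move let the fingers close. It gives the time, the measured TCP pose, the force and the opening at its end, in the units of the state.
- arm.sense(): the state, without advancing time (a new reading comes with each control period).
- viewer.read_camera(name): name is "scene" or "top" or "wrist"; returns (picture, depth): 420x560x3 uint8, blue, green, red; 420x560 float32, mm along the optical axis (not along the pixel's ray), 0 where there is no reading.
- viewer.camera_info(name): a dict with "fx", "fy", "cx", "cy" (pixels), "R" (3x3) and "t" (3): a world point X has camera coordinates R X + t. Camera axes: x right, y down, z forward; pixel columns grow to the right and rows downward; lengths in mm; the calibration is good to about 2 mm. The wrist camera is an equidistant fisheye: a pixel r from the principal point sees the ray r / f radians off the axis. A picture is of the moment at which its call begins: read the wrist's pose just before it. camera_info takes no time and is no camera call; for the wrist camera it gives the pose at the moment of the call.
- order.hand_in(): hands the job in, once; it reports no verdict.
The state is a dict: "time_s": time; "q": joint angles; "joint_velocities": joint speeds; "tau": joint torques, N m; "ee_pos": TCP position; "ee_rot": TCP orientation; "contact_force": force on the tool from outside, world axes, zero at the start; "ft_torque": the same for the moment, N m; "opening": finger opening in mm.
Only numpy, scipy, OpenCV 4.12 (cv2) and the standard library are available. Lean on these libraries where they do the work, as an engineer would, in place of code of your own. Each camera call takes 0.05 s, during which the arm holds its last target. There are 200 camera calls.

## Working session

There is one attempt and no reset: what is moved stays moved. The work goes in short steps, Python scripts to look and compute and a tool call to move; the robot and the scene stay as the last step left them, time stands still between calls to the robot, and variables do not carry over. Pictures are saved under pics/ and viewed, about 8 in all and at most 12, crops included, and the job is handed in when it is done.

Besides the shell and the picture viewer there is one more tool, called after "Request:" in YAML: its name, and indented under it one key for each argument. arm_command: Moves the arm, as the interface text tells. Its arguments: {"type":"object","properties":{"motion":{"type":"array"}},"required":["motion"]}

```bash
mkdir -p pics; cat > h.py <<'E'
import numpy as np, cv2
from plant import arm, viewer, order
def grab(n,f=None):
    i=viewer.camera_info(n); p,d=viewer.read_camera(n)
    if f: cv2.imwrite('pics/'+f,p)
    return p,d,i
def world(i,d):
    v,u=np.mgrid[:d.shape[0],:d.shape[1]]
    c=np.stack([(u-i['cx'])/i['fx']*d,(v-i['cy'])/i['fy']*d,d],-1)
    w=(c-np.array(i['t']))@np.array(i['R'])
    w[d==0]=np.nan
    return w
E
python3 - <<'E'
from h import *
s=arm.sense(); print(s)
a,d,i=grab('top','t1.png'); np.savez('top.npz',p=a,d=d,w=world(i,d))
b,d2,i2=grab('scene','s1.png'); np.savez('scene.npz',p=b,d=d2,w=world(i2,d2))
print(i,i2)
E
```

```text
{'time_s': 0.0, 'q': array([-1.36160073e+00,  3.00493393e-01,  1.52158043e+00, -7.89685743e-06,
        1.32073967e+00, -6.65707180e-02]), 'joint_velocities': array([ 0.00016192, -0.0003364 ,  0.00082328, -0.00244561,  0.00063625,
       -0.00083896]), 'tau': array([ 1.27626765e-03, -5.43504560e+01, -3.61795342e+01, -6.98153130e-06,
        3.97315482e-03, -8.78574866e-07]), 'ee_pos': array([ 149.70795348, -528.93799907,  196.9093969 ]), 'ee_rot': array([ 0.09715669, -0.09722359,  0.70082587, -0.69996518]), 'contact_force': array([-0.28684819, -0.43606341,  0.41026511]), 'ft_torque': array([-0.01579249, -0.00523207, -0.03328459]), 'opening': 85.47635071131101}
{'fx': 399.9256499323934, 'fy': 399.9256499323934, 'cx': 276.93199020441307, 'cy': 207.6951152729509, 'R': array([[-0.01522467, -0.99965196, -0.02154438],
       [-0.99387355,  0.01748863, -0.10913068],
       [ 0.10946948,  0.01975091, -0.99379391]]), 't': array([-20.21160337, 544.358485  , 982.70826419])} {'fx': 450.2844381258197, 'fy': 450.2844381258197, 'cx': 284.2462823265087, 'cy': 212.74175000021327, 'R': array([[ 0.01574062,  0.99986881,  0.00382091],
       [ 0.6661716 , -0.00763748, -0.74575939],
       [-0.74563237,  0.01428409, -0.66620442]]), 't': array([  23.03824144, -290.12429394, 1564.5010878 ])}
```

View pics/t1.png

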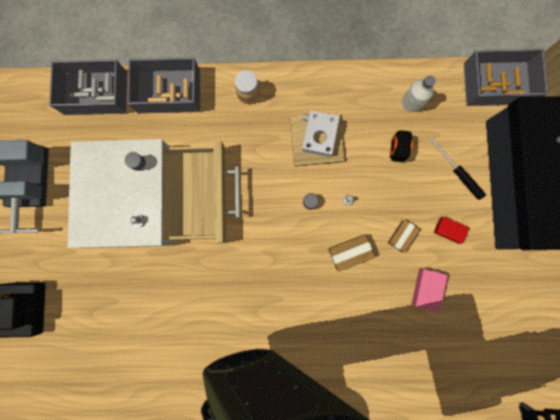

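View pics/s1.png

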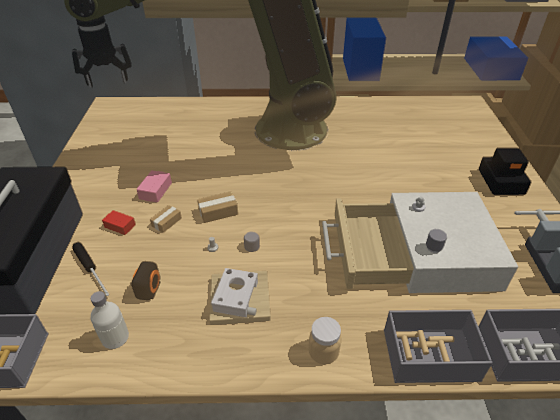

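The top view shows the unit at left with its drawer open to the right. The bare stud is at (138,220), the cap at (312,201), the small carton (pack) at (404,236), the larger carton at (352,252) and the foot at (349,200). The scene view agrees. Next I'll measure these.

```bash
python3 - <<'E'
from h import *
z=np.load('top.npz'); w=z['w']; 
def blob(u0,u1,v0,v1,zl,zh,name):
    r=w[v0:v1,u0:u1]; m=(r[...,2]>zl)&(r[...,2]<zh)
    p=r[m]; 
    if len(p)<3: print(name,len(p));return
    rc=cv2.minAreaRect(p[:,:2].astype(np.float32))
    print(name,len(p),'z',np.percentile(p[:,2],[5,50,95]).round(1),'c',np.round(rc[0],1),'sz',np.round(rc[1],1),'a',round(rc[2],1),'mean',p[:,:2].mean(0).round(1))
blob(385,425,215,255,18,40,'pack')
blob(328,376,232,272,18,60,'big')
blob(300,325,190,213,25,50,'cap')
blob(125,150,210,230,95,130,'stud')
blob(122,150,148,172,105,140,'capped')
blob(60,170,135,250,78,92,'unit')
blob(212,230,138,245,60,85,'front')
blob(229,248,160,225,35,60,'handle')
blob(170,213,152,235,10,35,'floor')
blob(340,360,190,210,10,50,'foot')
print(w[300,300],w[180,290])
z=np.load('scene.npz'); w=z['w'] 
blob(150,182,205,232,18,40,'pack')
blob(240,265,230,252,30,50,'cap')
blob(410,430,195,212,100,130,'stud')
blob(425,450,228,255,110,140,'capped')
blob(385,515,190,290,78,92,'unit')
E
```

```text
pack 524 z [23.6 27.1 29.9] c [ 469.  -345.6] sz [46.2 70.5] a 55.1 mean [ 468.9 -344.6]
big 1015 z [34.2 37.8 40.8] c [ 429.1 -211.3] sz [62.3 97.7] a 20.9 mean [ 428.9 -210.2]
cap 193 z [30.2 34.8 37.8] c [ 560.5 -113. ] sz [37.9 37.7] a 39.9 mean [ 560.6 -113.2]
stud 77 z [ 97.6 111.5 118.2] c [512.8 304.5] sz [18.3 19.8] a 4.5 mean [512.8 302.5]
capped 279 z [108.9 126.9 130.2] c [652.8 305.5] sz [38.5 38.6] a 38.1 mean [651.2 303.1]
unit 9406 z [81.2 84.1 87. ] c [583.2 364. ] sz [260.9 227.9] a 0.7 mean [579.1 364.3]
front 847 z [61.4 70.6 74. ] c [585.  117.9] sz [253.   25.4] a 0.5 mean [583.5 114.7]
handle 254 z [46.8 50.1 53.6] c [584.9  77.3] sz [ 25.4 129. ] a 89.9 mean [582.3  72.3]
floor 3553 z [18.3 21.1 24.3] c [587.3 192. ] sz [214.4 111. ] a 0.4 mean [587.2 191.7]
foot 31 z [13.1 31.9 35.2] c [ 565.4 -211.4] sz [11.5 13.8] a 55.3 mean [ 564.5 -210.4]
[310.3517112  -83.56470749  -1.43177076] [619.40277463 -63.93145295   1.65054353]
pack 388 z [19.9 27.8 30.2] c [ 469.9 -345.9] sz [47.3 72.8] a 55.7 mean [ 474.4 -345.2]
cap 151 z [31.6 35.6 38. ] c [ 562.2 -113.6] sz [40.5 37.4] a 3.2 mean [ 564.7 -114. ]
stud 64 z [103.  111.2 118.6] c [515.3 304.2] sz [18.9 21. ] a 88.9 mean [518.1 302.6]
capped 279 z [112.4 127.8 130.6] c [655.9 304.8] sz [37.4 39. ] a 87.4 mean [659.7 302.9]
unit 6886 z [82.3 85.  87.3] c [582.7 363. ] sz [266.7 227.9] a 0.6 mean [597.9 364.1]
```

```bash
cat >> h.py <<'E'
from scipy.spatial.transform import Rotation as Ro
def todo(x,y,z,ang):
    "remaining shift (cm) and turn (deg) to TCP x,y,z with jaw axis at ang deg (mod 180), tool down"
    s=arm.sense(); R=Ro.from_quat(np.roll(s['ee_rot'],-1)); M=R.as_matrix()
    cur=np.degrees(np.arctan2(M[1,2],M[0,2]))
    print('t',round(s['time_s'],2),'pos',s['ee_pos'].round(1),'jaw',round(cur,1),'down',M[:,1].round(3),'F',s['contact_force'].round(1),'open',round(s['opening'],1),'q',s['q'].round(2))
    for k in (0,180):
        a=np.radians(ang+k); zc=np.array([np.cos(a),np.sin(a),0]); yc=np.array([0,0,-1.]); xc=np.cross(yc,zc)
        rv=(Ro.from_matrix(np.c_[xc,yc,zc])*R.inv()).as_rotvec(degrees=True)
        print(' shift cm',((np.array([x,y,z])-s['ee_pos'])/10).round(2),'rot',rv.round(1))
E
python3 -c "
from h import *
todo(469.5,-345.7,100,55.2)"
```

```text
t 0.1 pos [ 149.7 -529.   197. ] jaw -74.2 down [-0.     0.001 -1.   ] F [-0.4 -0.2 -0.1] open 85.3 q [-1.36  0.3   1.52 -0.    1.32 -0.07]
 shift cm [31.98 18.33 -9.7 ] rot [-0.000e+00 -1.000e-01  1.294e+02]
 shift cm [31.98 18.33 -9.7 ] rot [ -0.1   0.  -50.6]
```

Request:
arm_command:
  motion:
    - [[0,0,-8.5],[5,3,-1],1]
    - [[0,0,-8.5],[5.5,3,-1],1]
    - [[0,0,-8.5],[5.5,3,-1.5],1]
    - [[0,0,-8.5],[5.5,3,-2],1]
    - [[0,0,-8.5],[5.5,3,-2],1]

```text
time_s: 0.72
ee_pos: [413.3, -382.3, 124.4]
ee_rot: [-0.165, 0.165, 0.688, -0.688]
contact_force: [0.5, -1.1, -0.3]
opening: 85.8
```

Request:
arm_command:
  motion:
    - [[0,0,-8],[5,3.3,-2.2],1]
    - [[0,0,0],[0,0,0],1]
    - [[0,0,0],[0,0,0],1]

```text
time_s: 1.1
ee_pos: [460.6, -351.3, 103.4]
ee_rot: [-0.211, 0.21, 0.675, -0.675]
contact_force: [0.8, 0.2, -0.6]
opening: 85.7
```

```bash
python3 -c "
from h import *
todo(469.5,-345.7,3,55.2)
p,d,i=grab('wrist','w1.png')"
```

```text
t 1.1 pos [ 460.6 -351.3  103.4] jaw -124.6 down [-0.  0. -1.] F [ 0.8  0.2 -0.6] open 85.7 q [-0.71  0.46  1.54 -0.    1.15  1.46]
 shift cm [  0.89   0.56 -10.04] rot [  0.   -0.  179.8]
 shift cm [  0.89   0.56 -10.04] rot [-0.  -0.  -0.2]
```

View pics/w1.png

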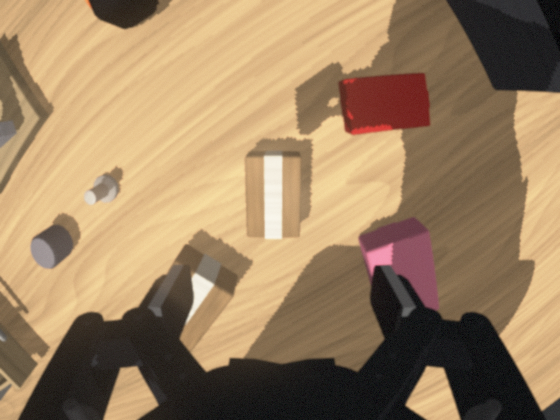

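The wrist view shows the banded carton at (273,195), square to the jaws and centred between the fingers. Clear to descend.

Request:
arm_command:
  motion:
    - [[0,0,0],[0.9,0.55,-4],1]
    - [[0,0,0],[0,0,-4],1]
    - [[0,0,0],[0,0,-2],1]
    - [[0,0,0],[0,0,0],0.2]
    - [[0,0,0],[0,0,0],-0.5]

```text
time_s: 1.78
ee_pos: [470.3, -346.6, 5.2]
ee_rot: [0.21, -0.212, -0.675, 0.675]
contact_force: [-0.0, -0.5, -0.2]
opening: 51.8
```

Request:
arm_command:
  motion:
    - [[0,0,0],[0,0,0],-0.8]
    - [[0,0,0],[0,0,0],-0.8]
    - [[0,0,0],[0,0,0],-0.8]
    - [[0,0,0],[0,0,0],-0.8]

```text
time_s: 2.28
ee_pos: [469.9, -345.7, 3.6]
ee_rot: [0.211, -0.211, -0.675, 0.675]
contact_force: [1.0, -0.2, 0.4]
opening: 8.8
```

Request:
arm_command:
  motion:
    - [[0,0,0],[0,0,2],-0.8]
    - [[0,0,0],[0,0,4],-0.8]
    - [[0,0,0],[0,0,5],-0.8]
    - [[0,0,0],[0,0,4],-0.8]

```text
time_s: 2.78
ee_pos: [470.0, -345.9, 157.2]
ee_rot: [0.21, -0.212, -0.675, 0.675]
contact_force: [1.4, -0.1, 0.8]
opening: 8.5
```

```bash
python3 -c "
from h import *
todo(585,181,150,0.4)"
```

```text
t 2.77 pos [ 470.  -345.9  157.2] jaw -124.7 down [ 0.002 -0.002 -1.   ] F [ 1.4 -0.1  0.8] open 8.5 q [-0.7   0.41  1.47 -0.    1.26  1.48]
 shift cm [11.5  52.69 -0.72] rot [-1.000e-01  2.000e-01  1.251e+02]
 shift cm [11.5  52.69 -0.72] rot [  0.1   0.1 -54.9]
```

Opening reads 8.5 mm, so the grasp missed. I'll look.

```bash
python3 - <<'E'
from h import *
s=arm.sense();p,d,i=grab('wrist','w2.png')
a,d,i=grab('top'); w=world(i,d); np.savez('top2.npz',p=a,d=d,w=w)
b,d2,i2=grab('scene'); 
cv2.imwrite('pics/c2.png',np.hstack([cv2.resize(p,(400,300)),cv2.resize(b[100:300,20:280],(400,300))]))
E
```

```text
(no output)
```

View pics/c2.png

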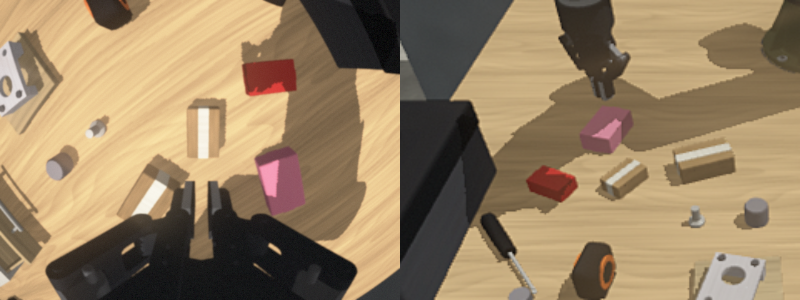

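The wrist image (left) shows shut, empty fingers and the pack still at about (203,130). I'll check the pack and finger positions numerically.

```bash
python3 - <<'E'
from h import *
w=np.load('top2.npz')['w']
def blob(w,u0,u1,v0,v1,zl,zh,name):
    r=w[v0:v1,u0:u1]; m=(r[...,2]>zl)&(r[...,2]<zh); p=r[m]
    if len(p)<3: print(name,len(p));return
    rc=cv2.minAreaRect(p[:,:2].astype(np.float32))
    print(name,len(p),'z',np.percentile(p[:,2],[5,50,95]).round(1),'c',np.round(rc[0],1),'sz',np.round(rc[1],1),'a',round(rc[2],1))
blob(w,385,425,215,255,18,40,'pack top')
P,d,i=grab('scene'); w=world(i,d)
X=np.array(i['R'])@arm.sense()['ee_pos']+i['t']; print('TCP px scene',X[0]/X[2]*i['fx']+i['cx'],X[1]/X[2]*i['fy']+i['cy'],X[2])
blob(w,150,182,205,232,18,40,'pack scene')
u,v=int(X[0]/X[2]*i['fx']+i['cx']),int(X[1]/X[2]*i['fy']+i['cy'])
r=w[v-60:v+40,u-50:u+50].reshape(-1,3); r=r[(r[:,2]>100)&(r[:,2]<200)&(np.hypot(r[:,0]-470,r[:,1]+346)<200)]
if len(r): print('finger', r[r[:,2]<r[:,2].min()+15].mean(0).round(1),r[:,2].min(),len(r))
p,d,i=grab('wrist'); R=np.array(i['R']);t=np.array(i['t']);print('wrist cam pos',(-R.T@t).round(1),'axis',R[2].round(3),i['fx'],i['cx'],i['cy'])
def ray(u,v):
    dx,dy=u-i['cx'],v-i['cy'];rr=np.hypot(dx,dy);th=rr/i['fx'];return R.T@np.array([np.sin(th)*dx/rr,np.sin(th)*dy/rr,np.cos(th)])
c=-R.T@t
for u,v in [(203*1.4,130*1.4)]:
    q=ray(u,v);print('pack via wrist',c+q*(28-c[2])/q[2])
def proj(X):
    x=R@X+t;r=np.hypot(x[0],x[1]);th=np.arctan2(r,x[2]);return x[0]/r*th*i['fx']+i['cx'],x[1]/r*th*i['fx']+i['cy']
print('TCP px wrist',proj(arm.sense()['ee_pos']))
E
```

```text
pack top 526 z [23.4 27.  30.1] c [ 468.5 -346. ] sz [46.5 70.8] a 55.7
TCP px scene 156.10904630605597 176.1235597393124 1105.934427295455
pack scene 383 z [20.2 27.7 30.8] c [ 470.3 -346.3] sz [48.3 71.9] a 54.5
finger [ 480.4 -345.   196.1] 191.60908841076443 26
wrist cam pos [ 536.1 -392.1  332.2] axis [-0.256  0.176 -0.951] 325.19226210127806 281.46867143570915 205.83198047102627
pack via wrist [ 472.60655728 -351.59807169   28.        ]
TCP px wrist (np.float64(280.5543068987022), np.float64(241.8847867109023))
```

```bash
python3 - <<'E'
from h import *
s=arm.sense(); p,d,i=grab('wrist'); R=np.array(i['R']);t=np.array(i['t'])
v,u=np.mgrid[:420,:560]; dx,dy=u-i['cx'],v-i['cy'];rr=np.hypot(dx,dy)+1e-9;th=rr/i['fx']
c=np.stack([np.tan(th)*dx/rr*d,np.tan(th)*dy/rr*d,d],-1); w=(c-t)@R; w[d==0]=np.nan
for vv in range(240,300,6): print(vv,[ (w[vv,uu].round(0)).tolist() for uu in (265,295)], d[vv,[265,295]].round(0))
m=(np.hypot(u-285,v-182)<20); print('pack z by wrist',np.nanmedian(w[m],0))
print('bench',w[60,350],w[130,130])
b,d2,i2=grab('scene'); w2=world(i2,d2)
cv2.imwrite('pics/c3.png',cv2.resize(b[60:220,60:280],(770,560),interpolation=cv2.INTER_CUBIC))
for vv in range(140,185,3): print(vv,[w2[vv,uu].round(0).tolist() for uu in (146,152,158)])
E
```

```text
240 [[425.0, -293.0, 1.0], [405.0, -320.0, 0.0]] [359. 361.]
246 [[418.0, -288.0, -0.0], [399.0, -316.0, -0.0]] [364. 363.]
252 [[412.0, -284.0, 1.0], [392.0, -311.0, -0.0]] [364. 366.]
258 [[483.0, -346.0, 197.0], [475.0, -358.0, 197.0]] [149. 149.]
264 [[483.0, -346.0, 203.0], [476.0, -358.0, 203.0]] [143. 143.]
270 [[483.0, -347.0, 209.0], [476.0, -358.0, 209.0]] [138. 137.]
276 [[483.0, -347.0, 214.0], [476.0, -357.0, 213.0]] [133. 133.]
282 [[483.0, -347.0, 218.0], [476.0, -357.0, 218.0]] [129. 129.]
288 [[483.0, -347.0, 223.0], [476.0, -357.0, 223.0]] [124. 124.]
294 [[482.0, -347.0, 226.0], [475.0, -356.0, 226.0]] [122. 122.]
pack z by wrist [ 472.02473612 -352.03568442   28.77095823]
bench [ 534.03585088 -474.70728888    1.01192214] [ 611.58025654 -244.7356327     0.62868703]
140 [[490.0, -343.0, 272.0], [493.0, -329.0, 273.0], [494.0, -315.0, 274.0]]
143 [[488.0, -345.0, 262.0], [479.0, -334.0, 257.0], [508.0, -312.0, 275.0]]
146 [[493.0, -345.0, 258.0], [489.0, -333.0, 255.0], [507.0, -314.0, 266.0]]
149 [[473.0, -354.0, 236.0], [487.0, -335.0, 245.0], [506.0, -315.0, 258.0]]
152 [[474.0, -355.0, 228.0], [488.0, -336.0, 238.0], [502.0, -318.0, 247.0]]
155 [[474.0, -357.0, 220.0], [489.0, -337.0, 231.0], [503.0, -319.0, 240.0]]
158 [[475.0, -358.0, 212.0], [483.0, -341.0, 218.0], [479.0, -328.0, 215.0]]
161 [[469.0, -362.0, 199.0], [485.0, -342.0, 211.0], [481.0, -329.0, 208.0]]
164 [[204.0, -457.0, 2.0], [487.0, -343.0, 204.0], [477.0, -332.0, 196.0]]
167 [[220.0, -454.0, 2.0], [484.0, -346.0, 193.0], [216.0, -418.0, -1.0]]
170 [[234.0, -452.0, 0.0], [285.0, -416.0, 38.0], [232.0, -415.0, -1.0]]
173 [[250.0, -448.0, 1.0], [298.0, -413.0, 36.0], [301.0, -395.0, 38.0]]
176 [[265.0, -445.0, 1.0], [312.0, -411.0, 36.0], [315.0, -392.0, 39.0]]
179 [[326.0, -425.0, 36.0], [327.0, -407.0, 37.0], [332.0, -389.0, 40.0]]
182 [[343.0, -421.0, 38.0], [342.0, -404.0, 38.0], [342.0, -387.0, 38.0]]
```

View pics/c3.png

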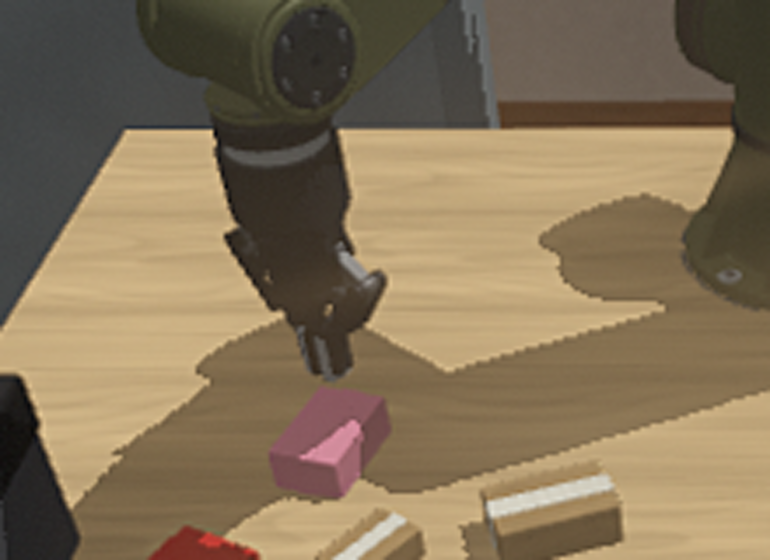

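Both cameras put the real fingertips about 35 mm above the reported TCP z (194 vs 157). x and y agree. So the fingers closed above the pack. The pack is unmoved, so I'll retry with that offset and watch the force.

Request:
arm_command:
  motion:
    - [[0,0,0],[0,0,0],1]
    - [[0,0,0],[0,0,0],1]
    - [[0,0,0],[0,0,-4],1]
    - [[0,0,0],[0,0,-4],1]
    - [[0,0,0],[0,0,-5],1]

```text
time_s: 3.75
ee_pos: [470.1, -345.9, 22.7]
ee_rot: [0.21, -0.211, -0.675, 0.675]
contact_force: [0.6, -0.7, -1.0]
opening: 85.3
```

Request:
arm_command:
  motion:
    - [[0,0,0],[0,0,-3],1]
    - [[0,0,0],[0,0,-1.5],1]
    - [[0,0,0],[0,0,-0.7],1]
    - [[0,0,0],[0,0,-0.5],1]
    - [[0,0,0],[0,0,-0.3],1]

```text
time_s: 4.38
ee_pos: [470.2, -346.0, -35.9]
ee_rot: [0.21, -0.211, -0.675, 0.675]
contact_force: [0.6, 0.4, 0.3]
opening: 85.2
```

Request:
arm_command:
  motion:
    - [[0,0,0],[0,0,0],0]
    - [[0,0,0],[0,0,0],-0.5]
    - [[0,0,0],[0,0,0],-0.8]
    - [[0,0,0],[0,0,0],-0.8]
    - [[0,0,0],[0,0,0],-0.8]

```text
time_s: 5.0
ee_pos: [470.2, -346.1, -35.7]
ee_rot: [0.21, -0.211, -0.675, 0.675]
contact_force: [-0.3, 0.1, 5.6]
opening: 44.2
```

Request:
arm_command:
  motion:
    - [[0,0,0],[0,0,0.5],-0.8]
    - [[0,0,0],[0,0,2],-0.8]
    - [[0,0,0],[0,0,4],-0.8]
    - [[0,0,0],[0,0,4.5],-0.8]
    - [[0,0,0],[0,0,4.5],-0.8]

```text
time_s: 5.62
ee_pos: [469.7, -345.6, 121.3]
ee_rot: [0.211, -0.211, -0.675, 0.675]
contact_force: [0.2, -0.3, -1.3]
opening: 44.2
```

```bash
python3 -c "
from h import *
todo(585,181,120,0.4)"
```

```text
t 5.62 pos [ 469.7 -345.6  121.3] jaw -124.7 down [ 0.001 -0.001 -1.   ] F [ 0.2 -0.3 -1.3] open 44.2 q [-0.7   0.44  1.51  0.    1.19  1.48]
 shift cm [11.53 52.66 -0.13] rot [-0.000e+00  1.000e-01  1.251e+02]
 shift cm [11.53 52.66 -0.13] rot [  0.    0.  -54.9]
```

Request:
arm_command:
  motion:
    - [[0,0,10],[1,4.4,0],-0.8]
    - [[0,0,10.4],[1,4.4,0],-0.8]
    - [[0,0,10.4],[1,4.4,0],-0.8]
    - [[0,0,10.4],[1,4.4,0],-0.8]
    - [[0,0,10.4],[1,4.4,0],-0.8]

```text
time_s: 6.25
ee_pos: [520.0, -124.3, 120.0]
ee_rot: [-0.106, 0.106, -0.699, 0.699]
contact_force: [0.5, 0.2, 0.2]
opening: 44.3
```

Request:
arm_command:
  motion:
    - [[0,0,10.4],[1,4.4,0],-0.8]
    - [[0,0,10.4],[1,4.4,0],-0.8]
    - [[0,0,10.4],[1,4.4,0],-0.8]
    - [[0,0,10.4],[1,4.4,0],-0.8]
    - [[0,0,10.4],[1,4.4,0],-0.8]

```text
time_s: 6.88
ee_pos: [570.0, 95.8, 120.0]
ee_rot: [-0.402, 0.401, -0.582, 0.582]
contact_force: [0.8, -0.2, -1.4]
opening: 44.2
```

Request:
arm_command:
  motion:
    - [[0,0,10.4],[0.8,4.4,0],-0.8]
    - [[0,0,10.4],[0.7,4.3,0],-0.8]
    - [[0,0,0],[0,0,0],-0.8]

```text
time_s: 7.25
ee_pos: [584.6, 183.9, 119.6]
ee_rot: [0.5, -0.5, 0.5, -0.5]
contact_force: [-0.6, -0.9, -1.1]
opening: 44.0
```

```bash
python3 -c "
from h import *
todo(585,181,-12,0.4)
a,d,i=grab('top','t4.png')"
```

```text
t 7.25 pos [584.6 183.9 119.6] jaw 0.0 down [ 0.001  0.    -1.   ] F [-0.6 -0.9 -1.1] open 44.0 q [0.24 0.51 1.42 0.   1.22 0.24]
 shift cm [  0.04  -0.29 -13.16] rot [-0.   0.   0.4]
 shift cm [  0.04  -0.29 -13.16] rot [ 1.000e-01  0.000e+00 -1.796e+02]
```

View pics/t4.png

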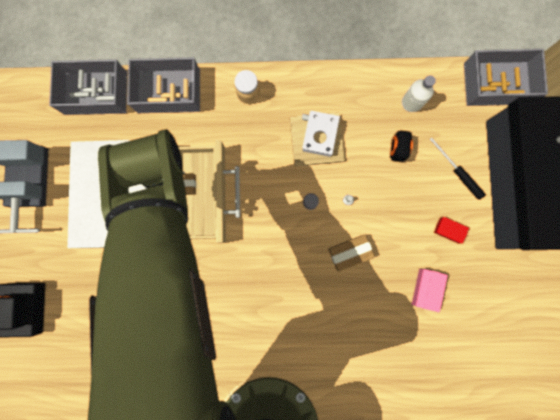

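The pack has left its place and the hand is over the drawer opening. The bystanders haven't moved. I'll lower the pack.

Request:
arm_command:
  motion:
    - [[0,0,0.4],[0,-0.3,-4],-0.8]
    - [[0,0,0],[0,0,-4],-0.8]
    - [[0,0,0],[0,0,-2.5],-0.8]
    - [[0,0,0],[0,0,-1.5],-0.8]
    - [[0,0,0],[0,0,-0.6],-0.8]

```text
time_s: 7.92
ee_pos: [585.0, 177.8, -7.3]
ee_rot: [0.5, -0.5, 0.5, -0.5]
contact_force: [-0.2, 0.1, -0.8]
opening: 44.2
```

Request:
arm_command:
  motion:
    - [[0,0,0],[0,0,-0.4],-0.8]
    - [[0,0,0],[0,0,-0.2],-0.8]
    - [[0,0,0],[0,0,0],-0.8]

```text
time_s: 8.3
ee_pos: [585.0, 178.3, -13.1]
ee_rot: [0.501, -0.5, 0.499, -0.5]
contact_force: [0.7, 0.5, -0.3]
opening: 44.4
```

Request:
arm_command:
  motion:
    - [[0,0,0],[0,0,0],-0.2]
    - [[0,0,0],[0,0,0],0.4]
    - [[0,0,0],[0,0,0],0.6]
    - [[0,0,0],[0,0,0.5],0.6]
    - [[0,0,0],[0,0,2],0.6]

```text
time_s: 8.93
ee_pos: [584.3, 178.2, 11.6]
ee_rot: [-0.5, 0.501, -0.5, 0.499]
contact_force: [0.5, 0.3, 1.0]
opening: 68.4
```

Request:
arm_command:
  motion:
    - [[0,0,0],[0,0,4],0.6]
    - [[0,0,0],[0,0,5],0.2]
    - [[0,0,0],[0,-5,0],-0.5]
    - [[0,0,0],[0,-5,0],-1]
    - [[0,0,0],[0,-5,0],-1]

```text
time_s: 9.55
ee_pos: [584.9, 26.9, 103.3]
ee_rot: [0.501, -0.5, 0.499, -0.5]
contact_force: [0.5, 0.4, -0.1]
opening: 0.3
```

```bash
python3 - <<'E'
from h import *
todo(583,35,0,0.4)
s,d,i=grab('scene'); w=world(i,d)
cv2.imwrite('pics/c5.png',cv2.resize(s[170:310,290:530],(720,420)))
z=np.load('top.npz'); r=z['w'][160:225,229:248].reshape(-1,3); r=r[(r[:,2]>44)&(r[:,2]<56)]
m=abs(r[:,0]-583)<40; print('handle y',np.percentile(r[m,1],[2,10,50,90,98]))
E
```

```text
t 9.55 pos [584.9  26.9 103.3] jaw 0.1 down [ 0.002 -0.    -1.   ] F [ 0.5  0.4 -0.1] open 0.3 q [-0.02  0.47  1.52 -0.    1.15 -0.02]
 shift cm [ -0.19   0.81 -10.33] rot [0.  0.1 0.3]
 shift cm [ -0.19   0.81 -10.33] rot [   0.2   -0.  -179.7]
handle y [64.98269851 66.99550228 69.75274075 74.494874   74.94030117]
```

View pics/c5.png

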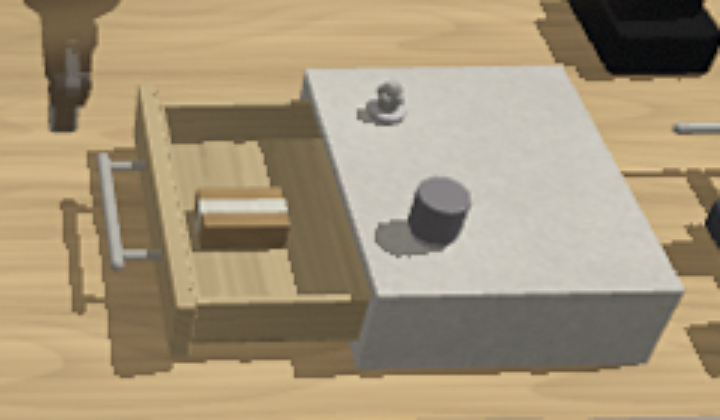

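The pack lies flat in the drawer at (242,218), clear of the walls and let go. Next: push the drawer shut by its handle with closed fingers.

Request:
arm_command:
  motion:
    - [[0,0,0],[0,0,-5],-1]
    - [[0,0,0],[0,0,-5],-1]
    - [[0,0,0],[0,0,-1.3],-1]
    - [[0,0,0],[0,1.5,0],-1]
    - [[0,0,0],[0,1.5,0],-1]

```text
time_s: 10.22
ee_pos: [586.1, 59.5, -9.1]
ee_rot: [0.501, -0.5, 0.499, -0.5]
contact_force: [-0.1, -1.1, -0.0]
opening: 0.1
```

Request:
arm_command:
  motion:
    - [[0,0,0],[0,2,0],-1]
    - [[0,0,0],[0,2,0],-1]
    - [[0,0,0],[0,2,0],-1]
    - [[0,0,0],[0,2,0],-1]
    - [[0,0,0],[0,1.5,0],-1]

```text
time_s: 10.85
ee_pos: [584.6, 154.7, -11.6]
ee_rot: [-0.5, 0.501, -0.499, 0.499]
contact_force: [-0.4, -1.4, 1.6]
opening: -0.1
```

Request:
arm_command:
  motion:
    - [[0,0,0],[0,1,0],-1]
    - [[0,0,0],[0,0.7,0],-1]
    - [[0,0,0],[0,0.5,0],-1]

```text
time_s: 11.22
ee_pos: [584.7, 175.4, -11.6]
ee_rot: [-0.5, 0.501, -0.5, 0.5]
contact_force: [-1.0, -0.7, 0.4]
opening: 0.4
```

Request:
arm_command:
  motion:
    - [[0,0,0],[0,0.4,0],-1]
    - [[0,0,0],[0,0.4,0],-1]
    - [[0,0,0],[0,0.3,0],-1]
    - [[0,0,0],[0,0.2,0],-1]

```text
time_s: 11.72
ee_pos: [584.7, 183.5, -11.6]
ee_rot: [-0.498, 0.502, -0.499, 0.501]
contact_force: [-5.8, -46.6, 9.0]
opening: 0.1
```

```bash
python3 - <<'E'
from h import *
todo(583,35,0,0.4)
s,d,i=grab('scene'); w=world(i,d)
np.savez('s6.npz',w=w)
cv2.imwrite('pics/c6.png',cv2.resize(s[170:310,290:530],(720,420)))
E
```

```text
t 11.72 pos [584.7 183.5 -11.6] jaw 0.0 down [-0.002 -0.007 -1.   ] F [ -5.8 -46.6   9. ] open 0.1 q [ 0.25  0.68  1.49 -0.01  0.98  0.25]
 shift cm [ -0.17 -14.85   1.16] rot [ 0.4 -0.1  0.4]
 shift cm [ -0.17 -14.85   1.16] rot [  -0.2   -0.6 -179.6]
```

View pics/c6.png

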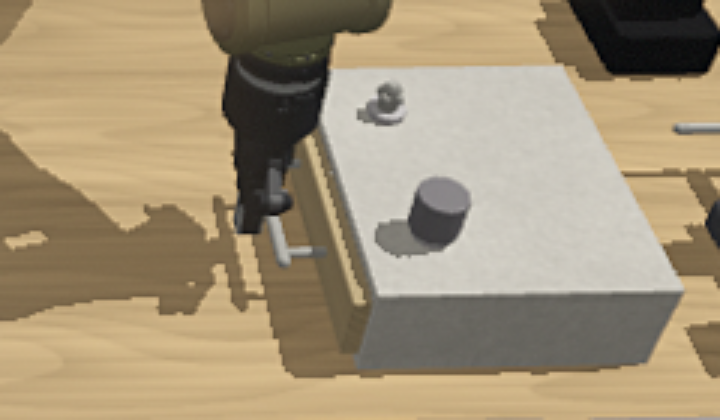

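The drawer front now sits flush against the unit at (335,230), and the force shows a hard stop (46 N on the fingers). I'll back off and go for the cap.

Request:
arm_command:
  motion:
    - [[0,0,0],[0,-1.5,0],-1]
    - [[0,0,0],[0,-4,0],-1]
    - [[0,0,0],[0,-4,4],-0.2]
    - [[0,0,0],[-0.5,-5,4],0.6]
    - [[0,0,0],[-0.5,-5.5,2],1]

```text
time_s: 12.4
ee_pos: [575.6, -11.6, 89.9]
ee_rot: [0.501, -0.5, 0.499, -0.5]
contact_force: [1.0, 0.4, -0.2]
opening: 54.3
```

Request:
arm_command:
  motion:
    - [[0,0,0],[-0.5,-5,0],1]
    - [[0,0,0],[-0.5,-5,0],1]
    - [[0,0,0],[-0.4,0,0],1]
    - [[0,0,0],[0,0,0],1]

```text
time_s: 12.9
ee_pos: [560.9, -110.1, 87.5]
ee_rot: [0.5, -0.5, 0.5, -0.5]
contact_force: [0.1, -0.8, -0.7]
opening: 85.4
```

```bash
python3 - <<'E'
from h import *
todo(561.5,-113.3,-30,0.4)
p,d,i=grab('wrist'); R=np.array(i['R']);t=np.array(i['t'])
v,u=np.mgrid[:420,:560]; dx,dy=u-i['cx'],v-i['cy'];rr=np.hypot(dx,dy)+1e-9;th=rr/i['fx']
c=np.stack([np.tan(th)*dx/rr*d,np.tan(th)*dy/rr*d,d],-1); w=(c-t)@R; w[d==0]=np.nan
r=w[(abs(w[...,0]-561)<40)&(abs(w[...,1]+113)<40)&(abs(w[...,2]-36)<6)]
print('cap wrist',len(r),cv2.minEnclosingCircle(r[:,:2].astype(np.float32)), cv2.minAreaRect(r[:,:2].astype(np.float32)))
a,d,i=grab('scene'); w=world(i,d); r=w[195:310,360:545].reshape(-1,3)
m=(abs(w[...,0]-583)<130)&(w[...,1]>180)&(w[...,1]<234)&(w[...,2]>40); q=w[m]; print('front region y pct',np.percentile(q[:,1],[1,10,50]).round(1), 'x',q[:,0].min().round(),q[:,0].max().round())
E
```

```text
t 12.9 pos [ 560.9 -110.1   87.5] jaw 0.1 down [ 0.  0. -1.] F [ 0.1 -0.8 -0.7] open 85.4 q [-0.26  0.46  1.57  0.    1.11 -0.26]
 shift cm [  0.06  -0.32 -11.75] rot [-0.   0.   0.3]
 shift cm [  0.06  -0.32 -11.75] rot [   0.     0.  -179.7]
cap wrist 2032 ((560.2218627929688, -115.96399688720703), 20.112850189208984) ((560.2315673828125, -115.98272705078125), (39.01285934448242, 39.433624267578125), 14.906331062316895)
front region y pct [194.5 195.7 202.1] x 460.0 650.0
```

Request:
arm_command:
  motion:
    - [[0,0,0],[0,-0.35,-5],1]
    - [[0,0,0],[0,0,-4],1]
    - [[0,0,0],[0,0,-2],1]
    - [[0,0,0],[0,0,-0.7],1]
    - [[0,0,0],[0,0,0],1]

```text
time_s: 13.62
ee_pos: [561.6, -113.7, -28.8]
ee_rot: [0.501, -0.5, 0.499, -0.5]
contact_force: [0.8, 0.1, 0.5]
opening: 85.3
```

Request:
arm_command:
  motion:
    - [[0,0,0],[0,0,0],0.2]
    - [[0,0,0],[0,0,0],-0.5]
    - [[0,0,0],[0,0,0],-0.8]
    - [[0,0,0],[0,0,0],-0.8]
    - [[0,0,0],[0,0,0],-0.8]

```text
time_s: 14.25
ee_pos: [561.4, -114.0, -28.5]
ee_rot: [0.501, -0.5, 0.499, -0.5]
contact_force: [-3.0, 0.8, 8.6]
opening: 38.9
```

Request:
arm_command:
  motion:
    - [[0,0,0],[0,0,1],-0.8]
    - [[0,0,0],[0,0,4],-0.8]
    - [[0,0,0],[0,0,6],-0.8]
    - [[0,0,0],[0,0,5],-0.8]
    - [[0,0,0],[0,0,0],-0.8]

```text
time_s: 14.88
ee_pos: [562.7, -114.3, 135.2]
ee_rot: [-0.502, 0.499, -0.497, 0.502]
contact_force: [0.2, 0.8, -1.5]
opening: 38.8
```

```bash
python3 - <<'E'
from h import *
todo(514,304.5,130,0.4)
E
```

```text
t 14.88 pos [ 562.7 -114.3  135.2] jaw 0.1 down [ 0.007 -0.002 -1.   ] F [ 0.2  0.8 -1.5] open 38.8 q [-0.26  0.4   1.53 -0.    1.2  -0.27]
 shift cm [-4.87 41.88 -0.52] rot [0.1 0.4 0.3]
 shift cm [-4.87 41.88 -0.52] rot [   0.7   -0.2 -179.7]
```

Request:
arm_command:
  motion:
    - [[0,0,0],[-0.6,4,0],-0.8]
    - [[0,0,0],[-0.6,5.4,0],-0.8]
    - [[0,0,0],[-0.6,5.5,0],-0.8]
    - [[0,0,0],[-0.6,5.5,0],-0.8]
    - [[0,0,0],[-0.6,5.5,0],-0.8]

```text
time_s: 15.5
ee_pos: [530.2, 146.8, 129.9]
ee_rot: [-0.5, 0.501, -0.5, 0.499]
contact_force: [0.9, -0.5, -0.8]
opening: 39.2
```

Request:
arm_command:
  motion:
    - [[0,0,0],[-0.6,5.5,0],-0.8]
    - [[0,0,0],[-0.6,5.5,0],-0.8]
    - [[0,0,0.3],[-0.6,5,0],-0.8]
    - [[0,0,0],[0,0,0],-0.8]
    - [[0,0,0],[0,0,0],-0.8]

```text
time_s: 16.12
ee_pos: [512.7, 304.6, 129.8]
ee_rot: [-0.501, 0.502, -0.498, 0.498]
contact_force: [-0.4, -1.3, -0.7]
opening: 39.0
```

```bash
python3 - <<'E'
from h import *
todo(514,304.5,100,0.4)
p,d,i=grab('wrist','w7.png'); s,d2,i2=grab('scene')
w2=world(i2,d2); np.savez('s7.npz',w=w2,p=s)
cv2.imwrite('pics/c7.png',np.hstack([cv2.resize(p,(400,300)),cv2.resize(s[150:270,370:530],(400,300))]))
E
```

```text
t 16.12 pos [512.7 304.6 129.8] jaw 0.4 down [-0.001 -0.001 -1.   ] F [-0.4 -1.3 -0.7] open 39.0 q [ 0.47  0.46  1.46 -0.    1.22  0.47]
 shift cm [ 0.13 -0.01 -2.98] rot [ 0.  -0.1 -0. ]
 shift cm [ 0.13 -0.01 -2.98] rot [1.0e-01 1.0e-01 1.8e+02]
```

View pics/c7.png

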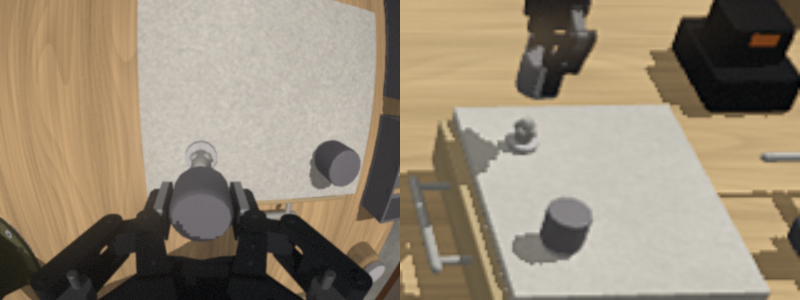

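The wrist view shows the cap in the jaws at (202,200), with the stud's collar just behind it at (201,150). I'll fit the cap's axis and the stud position in the same image.

```bash
python3 - <<'E'
from h import *
from scipy.optimize import least_squares
p,d,i=grab('wrist'); R=np.array(i['R']);t=np.array(i['t']); print('cam',(-R.T@t).round(0))
v,u=np.mgrid[:420,:560]; dx,dy=u-i['cx'],v-i['cy'];rr=np.hypot(dx,dy)+1e-9;th=rr/i['fx']
c=np.stack([np.tan(th)*dx/rr*d,np.tan(th)*dy/rr*d,d],-1); w=(c-t)@R; w[d==0]=np.nan
def fit(P,r,n):
    f=least_squares(lambda q:np.hypot(P[:,0]-q[0],P[:,1]-q[1])-r,P[:,:2].mean(0),loss='soft_l1'); print(n,len(P),f.x.round(1),'rms',np.sqrt(np.mean(f.fun**2)).round(2))
m=(abs(u-283)<45)&(v>215)&(v<340)&(abs(w[...,0]-513)<17)&(abs(w[...,1]-304)<30)
P=w[m]; print('z range',np.percentile(P[:,2],[0,2,50,98,100]).round(1))
for a,b in [(162,170),(170,178),(178,186),(186,192)]:
    Q=P[(P[:,2]>a)&(P[:,2]<b)]; 
    if len(Q)>10: fit(Q,20,f'cap {a}-{b}')
T=P[P[:,2]>np.percentile(P[:,2],98)-4]; A=np.c_[T[:,:2],np.ones(len(T))]; print('top slope',np.linalg.lstsq(A,T[:,2],rcond=None)[0][:2].round(3),len(T))
def stat(w,n):
    S=w[(abs(w[...,0]-514)<22)&(abs(w[...,1]-304)<22)&(w[...,2]>89)&(w[...,2]<96)]
    if len(S)>5: rc=cv2.minEnclosingCircle(S[:,:2].astype(np.float32)); print(n,'collar',len(S),rc, S[:,:2].min(0),S[:,:2].max(0))
stat(w,'wrist')
w2=np.load('s7.npz')['w']; stat(w2,'scene'); stat(np.load('scene.npz')['w'],'scene0'); stat(np.load('top.npz')['w'],'top0')
S=w2[(abs(w2[...,0]-513)<17)&(abs(w2[...,1]-304)<30)&(w2[...,2]>155)&(w2[...,2]<198)]
fit(S[(S[:,2]<185)],20,'cap scene')
E
```

```text
cam [513. 383. 307.]
z range [ 84.   93.  194.8 196.4 197.4]
cap 162-170 453 [513.5 301.5] rms 0.25
cap 170-178 509 [513.5 301.4] rms 0.25
cap 178-186 598 [513.5 301.4] rms 0.29
cap 186-192 579 [513.5 301.3] rms 0.37
top slope [-0.001 -0.025] 4947
wrist collar 729 ((512.4063720703125, 303.3760986328125), 16.069963455200195) [496.80105771 292.52974149] [527.92500461 319.44516668]
scene collar 59 ((515.9501953125, 303.33001708984375), 16.138324737548828) [502.0525139 288.6356024] [530.79308275 319.13297322]
scene0 collar 56 ((515.5357055664062, 304.84967041015625), 16.331295013427734) [501.99850511 289.61801126] [529.67145831 319.72628823]
top0 collar 66 ((512.866455078125, 304.17486572265625), 15.949333190917969) [499.0337639  288.38667665] [527.86354319 315.58767532]
cap scene 54 [513.8 304. ] rms 1.33
```

The cap is upright and within about 2 mm of the stud. The flare takes that up. I'll lower it slowly and watch the side forces.

Request:
arm_command:
  motion:
    - [[0,0,0],[0,0.1,-2],-0.8]
    - [[0,0,0],[0,0,-2],-0.8]
    - [[0,0,0],[0,0,-0.5],-0.8]
    - [[0,0,0],[0,0,-0.3],-0.8]
    - [[0,0,0],[0,0,0],-0.8]

```text
time_s: 16.9
ee_pos: [513.2, 306.0, 83.0]
ee_rot: [0.502, -0.501, 0.498, -0.498]
contact_force: [0.2, -0.2, -0.5]
opening: 39.0
```

Request:
arm_command:
  motion:
    - [[0,0,0],[0,0,-0.2],-0.8]
    - [[0,0,0],[0,0,-0.2],-0.8]
    - [[0,0,0],[0,0,0],-0.8]

```text
time_s: 17.27
ee_pos: [512.9, 306.0, 78.6]
ee_rot: [-0.502, 0.502, -0.498, 0.498]
contact_force: [-1.1, -3.3, 3.0]
opening: 39.0
```

Request:
arm_command:
  motion:
    - [[0,0,0],[0,-0.1,0],-0.8]
    - [[0,0,0],[0,0,-0.1],-0.8]
    - [[0,0,0],[0,0,-0.1],-0.8]
    - [[0,0,0],[0,0,0],-0.8]

```text
time_s: 17.77
ee_pos: [513.3, 305.4, 77.1]
ee_rot: [0.502, -0.501, 0.498, -0.498]
contact_force: [-1.6, -0.8, 7.8]
opening: 39.0
```

Request:
arm_command:
  motion:
    - [[0,0,0],[-0.05,0,-0.2],-0.8]
    - [[0,0,0],[0,0,-0.2],-0.8]
    - [[0,0,0],[0,0,0],-0.8]

```text
time_s: 18.15
ee_pos: [512.4, 305.2, 72.2]
ee_rot: [0.502, -0.502, 0.498, -0.498]
contact_force: [-0.1, -0.4, -0.9]
opening: 38.7
```

Request:
arm_command:
  motion:
    - [[0,0,0],[0,0,-0.2],-0.8]
    - [[0,0,0],[0,0,-0.2],-0.8]
    - [[0,0,0],[0,0,0],-0.8]

```text
time_s: 18.52
ee_pos: [511.9, 304.9, 67.3]
ee_rot: [-0.501, 0.502, -0.498, 0.498]
contact_force: [0.7, -0.1, -10.0]
opening: 38.9
```

Past the peak, and the balls are drawing the cap down (−10 N). I'll go on to the collar.

Request:
arm_command:
  motion:
    - [[0,0,0],[0,0,-0.1],-0.8]
    - [[0,0,0],[0,0,-0.1],-0.8]
    - [[0,0,0],[0,0,0],-0.8]

```text
time_s: 18.9
ee_pos: [512.5, 305.1, 66.5]
ee_rot: [0.502, -0.502, 0.498, -0.498]
contact_force: [-0.4, 0.4, -4.0]
opening: 39.0
```

Request:
arm_command:
  motion:
    - [[0,0,0],[0,0,-0.05],-0.8]
    - [[0,0,0],[0,0,0],-0.8]

```text
time_s: 19.15
ee_pos: [512.6, 305.2, 66.2]
ee_rot: [0.502, -0.502, 0.498, -0.498]
contact_force: [-0.4, -0.5, -2.3]
opening: 39.2
```

Request:
arm_command:
  motion:
    - [[0,0,0],[0,0,-0.1],-0.8]
    - [[0,0,0],[0,0,-0.1],-0.8]
    - [[0,0,0],[0,0,0],-0.8]

```text
time_s: 19.52
ee_pos: [512.7, 305.3, 64.5]
ee_rot: [0.502, -0.501, 0.498, -0.498]
contact_force: [-2.5, -0.9, 4.2]
opening: 39.0
```

Request:
arm_command:
  motion:
    - [[0,0,0],[0,0,-0.1],-0.8]
    - [[0,0,0],[0,0,0],-0.8]

```text
time_s: 19.77
ee_pos: [512.8, 305.3, 64.4]
ee_rot: [0.502, -0.501, 0.498, -0.498]
contact_force: [-6.7, -3.5, 15.6]
opening: 38.9
```

Request:
arm_command:
  motion:
    - [[0,0,0],[-0.05,0,0.03],-0.8]
    - [[0,0,0],[0,0,0],-0.8]
    - [[0,0,0],[0,0,0],-0.8]
    - [[0,0,0],[0,0,0],-0.8]

```text
time_s: 20.27
ee_pos: [512.7, 305.3, 64.5]
ee_rot: [0.502, -0.501, 0.498, -0.499]
contact_force: [-1.2, -1.4, 10.3]
opening: 38.9
```

```bash
python3 - <<'E'
from h import *
p,d,i=grab('wrist'); R=np.array(i['R']);t=np.array(i['t'])
v,u=np.mgrid[:420,:560]; dx,dy=u-i['cx'],v-i['cy'];rr=np.hypot(dx,dy)+1e-9;th=rr/i['fx']
c=np.stack([np.tan(th)*dx/rr*d,np.tan(th)*dy/rr*d,d],-1); w=(c-t)@R; w[d==0]=np.nan
for n,x in (('new',513),('ref',653)):
    P=w[(np.hypot(w[...,0]-x,w[...,1]-304)<17)&(w[...,2]>115)&(w[...,2]<140)]; print(n,len(P),np.median(P[:,2]).round(1) if len(P) else '')
s,d2,i2=grab('scene'); w2=world(i2,d2)
m=(abs(w2[...,0]-583)<110)&(w2[...,1]>150)&(w2[...,1]<228)&(w2[...,2]>55)&(w2[...,2]<80); print('drawer front y/z',np.percentile(w2[m][:,1],[2,50,98]).round(1))
todo(513,305,64,0.4)
cv2.imwrite('pics/c8.png',np.hstack([cv2.resize(p,(400,300)),cv2.resize(s[100:340,60:530],(400,300))]))
E
```

```text
new 4236 129.7
ref 1516 129.7
drawer front y/z [201.6 201.6 201.6]
t 20.38 pos [512.7 305.3  64.5] jaw 0.4 down [ 0.002  0.001 -1.   ] F [-0.7 -2.2  8.6] open 39.3 q [ 0.48  0.54  1.51 -0.    1.09  0.47]
 shift cm [ 0.03 -0.03 -0.05] rot [-0.   0.1  0. ]
 shift cm [ 0.03 -0.03 -0.05] rot [ 2.0e-01  1.0e-01 -1.8e+02]
```

View pics/c8.png

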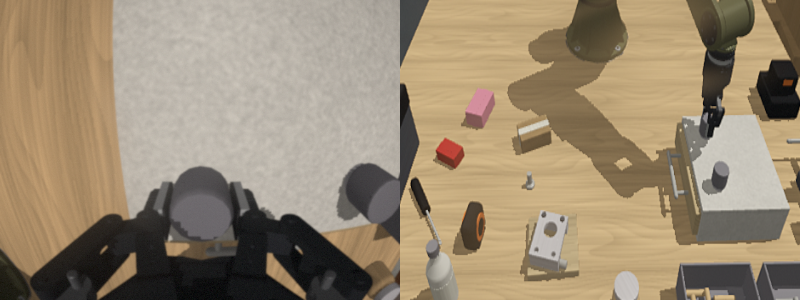

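```bash
python3 - <<'E'
from h import *
s,d,i=grab('scene')
for w in (np.load('s6.npz')['w'],world(i,d)):
    for lo,hi,x0,x1,z0 in ((180,215,605,640,44),(215,250,480,680,62)):
        P=w[(w[...,0]>x0)&(w[...,0]<x1)&(w[...,1]>lo)&(w[...,1]<hi)&(w[...,2]>z0)&(w[...,2]<z0+12)]; print(len(P),np.percentile(P[:,1],[10,50,90]).round(1))
print(arm.sense()['contact_force'])
E
```

```text
65 [195.8 200.7 209.2]
312 [235.3 240.4 247.8]
62 [196.2 200.4 208.8]
387 [235.1 240.3 247.7]
[-0.49284033 -2.99034732  9.82342935]
```

The handle is where it was when pressed against the stop, so the drawer stayed shut. The cap sits level with its reference and the push is about 10 N. Handing in.

```bash
python3 -c "
from h import *
print(order.hand_in())"
```

```text
the job is handed in; nothing more can be done
None
```

I put the small carton in the drawer and let go of it, and pushed the drawer shut. The cap is pressed past the click onto the stud's collar, with the hand still holding it at about 10 N. The job was handed in at about 20 s of the 72 s allowed.

**Last checks**
- **Cap:** its top is at 129.7 mm, the same as the cap on the other stud. The last force readings were 8.6 to 10.3 N.
- **Drawer:** the handle reads y ≈ 200 mm, the same as when it was held against the stop, so it did not spring back.
- **Carton:** it lay flat in the drawer after release. I could not see it once the drawer was shut.
- **Other things on the bench:** none looked moved in the last pictures.

**What disagreed or went wrong**
- **Fingertip height:** the reported TCP height is about 35 mm lower than the real fingertips. My first grasp closed above the carton without touching it. I then allowed for the offset.
- **Drawer stop:** the closed fingers reached about 47 N on the handle when the drawer hit its stop. That was the fingers, not the gripper's body.
- **Cap press:** the push went briefly to 15.6 N before I eased it to 10 N.
- **Stud position:** the cameras differed by 2 to 3 mm, so I centred the cap using the side forces.

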